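# Check in a courier carton of specimen pots

## Robot

A 6-joint arm with a two-finger parallel gripper is mounted at the origin on the work surface. World frame = base frame: x ahead of the robot, y to its left, z up, the work surface at z = 0. Lengths are in mm, angles in rad, forces in N, time in s.
With the tool pointing down it reaches from about 275 to 850 mm from the base axis. Payload 5.2 kg.
Tool frame: the origin (TCP) lies midway between the tips of the shut fingers; the grasp point (between the pads) lies 19 mm behind it (manip.tcp_to_grasp is the distance from the TCP to the grasp point, in mm); z points along the fingers, y is the line along which they close (so a half turn about z gives the same grasp; the last joint's range is limited). The gripper opens to 85 mm and grips with 20 to 120 N. Pads are 22 mm wide; open, the fingers measure 114 mm over their backs; the gripper's body (76 mm by 85 mm) begins 54 mm behind the grasp point. The pads swing forward as they close: fully open they stand 13 mm farther back than shut.
Start: joints at [-1.379, 0.259, 1.535, -0, 1.348, -0.203], TCP at [211.564, -507.687, 231.31] pointing down, gripper open.
Joint ranges: [-3.14, 3.14], [-0.91, 2.08], [0.19, 2.58], [-1.22, 4.36], [0.22, 2.71], [-3.12, 3.12]. Speed limits (rad/s): [2.57, 2.57, 3.14, 3.14, 3.14, 3.14].

## Interface

Orientations are given as a 3x3 rotation matrix whose columns are the frame's x, y, z axes.
In Python, from workcell import manip gives the robot as it stands. Calls block until the motion is done:
- manip.move_to(position, orientation): joint-space move of the TCP to a pose.
- manip.line_to(position, ori=None, velocity=150): straight line of the TCP; ori=None keeps the orientation; velocity is the mean speed in mm/s.
- manip.set_joints(angles): joint-space move.
- manip.grip(opening, grip_force=None): finger opening in mm; grip_force is the grip in N (None keeps the last); returns when the fingers have stopped.
- manip.sleep(seconds).
- manip.ik(position, orientation): joint angles nearest the present ones, or None.
- manip.get_obs(): the state.
- manip.camera(name): name is "scene" or "top" or "wrist"; returns the picture (400x640x3 uint8, red, green, blue); there is no depth.
- manip.get_calibration(name): a dict with "fx", "fy", "cx", "cy" (pixels), "position" and "attitude" of the camera in the world; the wrist camera has in their place "hand_eye" (4x4, takes a point from camera to tool coordinates, whose origin is the TCP and whose axes are the flange's). Camera axes: x right, y down, z forward; pixel columns grow to the right and rows downward; lengths in mm; the calibration is good to about 2 mm. A picture is of the moment at which its call begins: read the wrist's pose just before it. get_calibration takes no time and is no camera call.
A pose or a line that the arm cannot do raises manip.MotionError and nothing moves.
- manip.hand_in(): hands the job in; it is judged then, once.
The state is a dict: "t": time; "joints": joint angles; "qvel": joint speeds; "joint_torque": joint torques, N m; "tool_pos": TCP position; "tool_rot": TCP orientation; "force": force on the tool from outside, world axes, zero at the start; "wrist_torque": the same for the moment, N m; "gripper_width": finger opening in mm; "grasp_force": force on a finger pad.
Only numpy, scipy, OpenCV 4.12 (cv2) and the standard library are available. Lean on these libraries where they do the work, as an engineer would, in place of code of your own. Each camera call takes 0.05 s, during which the arm holds its last target. There are 200 camera calls.

## Task

A courier carton of specimen pots has arrived with its two long flaps half open and the pots' push-on lids worked loose on the way. Fold both flaps outwards, well past upright, then press the lid of the slim pot and the lid of the wide pot fully home while both pots still stand in the carton. After that lift the slim pot out and set it down upright, not dropped, wholly on the round steel pad of the receiving stage, leaving the wide pot standing in the carton, the flaps open, both lids home, and the dropper bottle and the vial beside them not knocked over.

Things in the scene. Friction and masses are not known exactly. Their poses are not given: they have to be found in the camera images.
- carton: Cardboard carton fixed to the bench, 268 (x) by 158 (y) by 85 mm high, walls and floor 4 mm. Origin: centre of its underside. A long flap is hinged on each long wall at y = +77 and -77 mm, z = 85 mm (the short end flaps are already folded down). Inside stand the two pots, one 60 to 80 mm either side of the centre along x, and a dropper bottle near the middle by the +y wall.
- flap_left (a joint): Hinge of the flap on the carton's +y wall, rad: 0 = closed flat, 1.57 = upright, stop 2.5; grows as it swings up and outwards. Starts at 0.6 to 0.95. Stays where left (crease friction 0.05 N m). Smooth card, sliding friction about 0.35. The flap is 262 mm long, 60 mm from hinge to free edge, 4 mm thick.
- flap_right (a joint): The same for the flap on the carton's -y long wall: 0 closed flat, 1.57 upright, grows as it swings up and outwards.
- flap_left_edge (a point): Middle of the free edge of the flap on the carton's +y wall. At the start the two free edges stand 34 to 49 mm above the rim with a gap of about 50 mm or more between them along the carton's middle: a shut gripper fits down into it and can push a flap outwards from beneath.
- flap_right_edge (a point): Middle of the free edge of the flap on the carton's -y wall.
- pot_slim: Slim, taller pot: clear plastic, paper label, plain white push-on lid; loose, about 95 g. Origin: centre of its underside, z up its axis. Body 40 mm across, shoulder ring 44 mm across at 52 to 55 mm height. Lid 44 mm across, 15 mm tall; overall height 70 mm with the lid home on the ring, up to 78 mm with it up. May be lifted by the lid, which cannot come off.
- pot_slim_lid (a joint): How far the slim pot's lid is pressed down, m: 0 = fully up (8 mm gap between skirt and shoulder ring), 0.008 = fully home, gap closed. Starts between 0 and 0.003. It slides straight down against 7 N of friction and stays where it is left.
- pot_slim_lid_top (a point): Centre of the top face of the slim pot's lid (moves with the lid).
- pot_wide: The wide, lower specimen pot: clear plastic with paper label and plain white push-on lid, loose, upright, about 135 g. Origin: centre of its underside, z up. Body 62 mm across, shoulder ring 66 mm across at 34 to 37 mm height. Lid 66 mm across and 15 mm tall; overall height 52 mm with the lid home, up to 60 mm with it up.
- pot_wide_lid (a joint): How far the wide pot's lid is pressed down, m: 0 = fully up (8 mm gap), 0.008 = fully home. Starts between 0 and 0.003. 8 N of friction, stays where it is left.
- pot_wide_lid_top (a point): Centre of the top face of the wide pot's lid (moves with the lid).
- stage: Receiving stage: low black block fixed to the bench, 180 mm (its x) by 130 mm (its y) by 28 mm high, with a flat round steel pad on it. Origin: centre of its underside. A small vial stands on it, 85 to 105 mm from the pad's centre towards the stage's +x.
- pad (a point): Centre of the top face of the round steel pad, 100 mm across, 30 mm above the bench and 30 mm from the stage's centre towards its -x.
- dropper: Small closed bottle standing loose in the carton near its middle, by the +y wall: 28 mm across, 62 mm high. Bystander. Origin: centre of its underside, z up.
- vial: Small closed vial standing loose on the stage beside the pad: 22 mm across, 45 mm high. Bystander. Origin: centre of its underside, z up.

How it is judged (in metres and radians):
On the way, in this order (a step that is already met when the one before it is completed fails the run):
1. both long flaps stand open past upright (value of joint each of flap_left, flap_right above 1.7 rad), for 0.2 s.
2. both lids are pressed fully home, the pots still standing in the carton (value of joint each of pot_slim_lid, pot_wide_lid above 0.0063 m and x of pot_slim in the frame of carton between -0.125 and 0.125 m and y of pot_slim in the frame of carton between -0.072 and 0.072 m and z of each of pot_slim, pot_wide in the frame of carton below 0.015 m and angle between each of pot_slim, pot_wide's own z axis and vertical below 0.15 rad and x of pot_wide in the frame of carton between -0.125 and 0.125 m and y of pot_wide in the frame of carton between -0.072 and 0.072 m), for 0.2 s.
3. the slim pot stands on the steel pad (horizontal distance between pot_slim and pad below 0.031 m and z of pot_slim in the frame of pad between -0.004 and 0.006 m and angle between pot_slim's own z axis and vertical below 0.12 rad and contact force between pot_slim and stage above 0.2 N), for 0.2 s.
At the end, for the whole second after the job is handed in: Both flaps open beyond 1.7 rad; both lids pressed down more than 6.3 of 8 mm; the slim pot standing upright (within 0.12 rad) and at rest on the steel pad, its axis within 31 mm of the pad's centre; the wide pot upright (within 0.15 rad) and at rest on the carton's floor (all of step 1 and all of step 3 and value of joint each of pot_slim_lid, pot_wide_lid above 0.0063 m and x of pot_wide in the frame of carton between -0.125 and 0.125 m and y of pot_wide in the frame of carton between -0.072 and 0.072 m and z of pot_wide in the frame of carton below 0.015 m and angle between pot_wide's own z axis and vertical below 0.15 rad and linear speed of each of pot_slim, pot_wide below 0.02 m/s); the robot touches nothing.
It fails at once if a pot is tipped over (more than 0.7 rad) (angle between any of pot_slim, pot_wide's own z axis and vertical above 0.7 rad).
It fails at once if the dropper bottle or the vial is knocked over (more than 0.6 rad) (angle between any of dropper, vial's own z axis and vertical above 0.6 rad).
It fails at once if the slim pot is dropped: let go more than 20 mm above the pad (horizontal distance between pot_slim and pad below 0.08 m and z of pot_slim in the frame of pad above 0.02 m and contact force between the fingers and pot_slim below 0.05 N).
It also fails if it takes over 67 s, if anything falls off the work surface, if the arm or the gripper's body presses on something with over 40 N, if the wrist force passes 120 N, or if a joint passes its speed limit or range.

## Working session

There is one attempt and no reset: what is moved stays moved. The work goes in short steps, each a Python script; the robot and the scene stay as the last script left them, time stands still between calls to the robot, and variables do not carry over. Pictures are saved under pics/ and viewed, at most 10 in all, crops included, and the job is handed in when it is done.

```bash
mkdir -p pics; python3 - <<'E'
from workcell import manip
import cv2,numpy as np
for n in ("top","scene"):
    cv2.imwrite(f"pics/{n}0.png",manip.camera(n)[:,:,::-1]); print(n,manip.get_calibration(n))
print(manip.get_calibration("wrist")); o=manip.get_obs(); print(o["t"],o["tool_rot"],o["force"])
E
```

```text
top {'fx': 416.0741107130065, 'fy': 416.0741107130065, 'cx': 320.92102790608067, 'cy': 200.55832707343285, 'position': array([472.28881977, -28.05810114, 946.88674397]), 'attitude': array([[ 0.00897197, -0.9946905 ,  0.10251977],
       [-0.99983857, -0.00732751,  0.01640581],
       [-0.01556749, -0.10265041, -0.99459567]])}
scene {'fx': 479.5080960437062, 'fy': 479.5080960437062, 'cx': 318.40358355362974, 'cy': 207.1849081007385, 'position': array([ 960.88046744, -557.94809364,  997.9497572 ]), 'attitude': array([[ 0.8157457 ,  0.45615777, -0.35563893],
       [ 0.57814962, -0.66151157,  0.47764576],
       [-0.01737744, -0.59524998, -0.80335265]])}
{'fx': 275.3996162843971, 'fy': 275.3996162843971, 'cx': 320.216244118238, 'cy': 195.68980813874464, 'hand_eye': array([[-4.99112377e-05, -9.45408085e-01, -3.25888861e-01,
         8.51659012e+01],
       [ 9.99999616e-01,  2.38102111e-04, -8.43891624e-04,
        -2.26378292e-01],
       [ 8.75416791e-04, -3.25888777e-01,  9.45407710e-01,
        -1.42371748e+02],
       [ 0.00000000e+00,  0.00000000e+00,  0.00000000e+00,
         1.00000000e+00]])}
0.1 [[ 9.23070684e-01  3.84630227e-01 -3.17323754e-04]
 [ 3.84630191e-01 -9.23069200e-01  1.69383188e-03]
 [ 3.58587155e-04 -1.68557884e-03 -9.99998515e-01]] [-0.32415065  0.47649178  0.25976188]
```

View pics/top0.png

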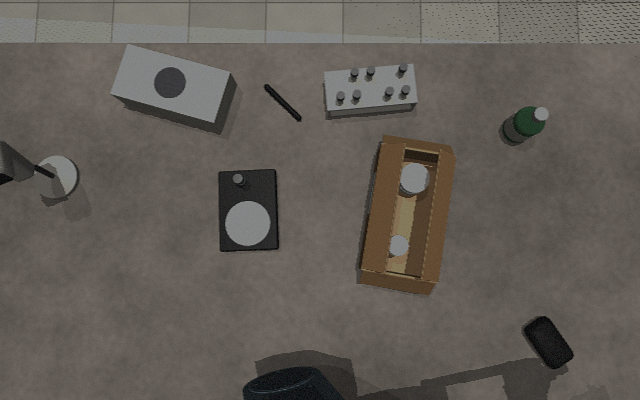

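View pics/scene0.png

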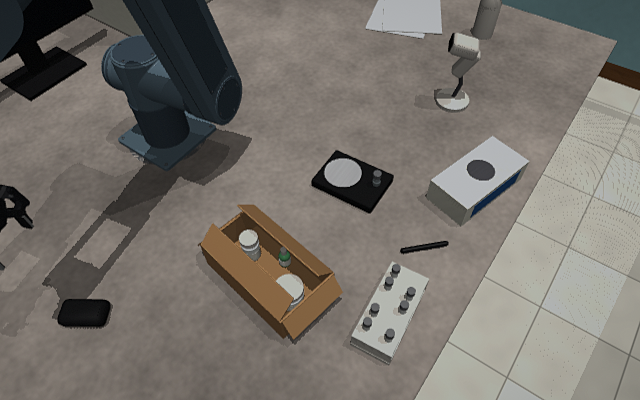

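The top view shows the carton at about (408,215), with its long axis along world x. The slim lid is at (399,245), the wide lid at (413,178) and the pad at (248,223). The vial is at (238,179). In the scene view the dropper shows green at (286,257).

```bash
cat > h.py <<'E'
from workcell import manip
import cv2,numpy as np
def ray(n,px):
    c=manip.get_calibration(n) if isinstance(n,str) else n
    d=np.array([(px[0]-c["cx"])/c["fx"],(px[1]-c["cy"])/c["fy"],1.]); return np.array(c["position"]),np.array(c["attitude"])@d
def onz(n,px,z):
    p,d=ray(n,px); return p+d*(z-p[2])/d[2]
def proj(n,P):
    c=manip.get_calibration(n); q=np.array(c["attitude"]).T@(np.array(P)-c["position"]); return np.array([c["fx"]*q[0]/q[2]+c["cx"],c["fy"]*q[1]/q[2]+c["cy"]])
def tri(a,pa,b,pb):
    p,d=ray(a,pa);q,e=ray(b,pb);s=np.linalg.lstsq(np.c_[d,-e],q-p,rcond=None)[0];A=p+s[0]*d;B=q+s[1]*e
    return (A+B)/2,np.linalg.norm(A-B)
E
python3 - <<'E'
from h import *
t=cv2.imread("pics/top0.png");s=cv2.imread("pics/scene0.png")
cv2.imwrite("pics/c1.png",np.hstack([cv2.resize(t[125:300,350:465],None,fx=3.4,fy=3.4,interpolation=2),cv2.resize(s[195:350,195:350],None,fx=2.6,fy=3.4*175/155*1.0,interpolation=2)[:595]]) if 0 else cv2.resize(t[125:300,345:465],None,fx=3.4,fy=3.4,interpolation=2))
cv2.imwrite("pics/c2.png",cv2.resize(s[195:345,195:350],None,fx=4,fy=4,interpolation=2))
for n,im,box in(("top",t,(380,150,440,270)),("scene",s,(230,220,315,315)),("top",t,(215,165,285,255)),("scene",s,(310,150,395,212))):
    x0,y0,x1,y1=box;g=cv2.cvtColor(im,cv2.COLOR_BGR2HSV)[y0:y1,x0:x1]
    m=((g[...,1]<45)&(g[...,2]>110)).astype(np.uint8)
    k,_,st,ce=cv2.connectedComponentsWithStats(m)
    for i in range(1,k):
        if st[i,4]>25: print(n,st[i]+[x0,y0,0,0,0],ce[i]+[x0,y0])
E
```

```text
top [400 163  28  30 649] [413.50847458 177.18952234]
top [389 235  20  21 321] [398.36760125 245.12149533]
scene [273 220  42  35 760] [300.38552632 231.46973684]
scene [239 229  19  17 246] [247.86178862 237.31707317]
scene [241 241  18  10  48] [250.4375 247.5   ]
scene [276 274  28  26 439] [291.17539863 284.53530752]
scene [291 293  13  12  27] [297.22222222 300.14814815]
scene [230 300  15  15 115] [234.82608696 309.50434783]
top [ 225  201   45   45 1548] [247.07041344 222.85723514]
scene [ 310  150   53   62 1117] [324.04028648 187.12533572]
scene [ 339  150   56   62 1113] [379.31985624 172.42228212]
scene [324 159  38  28 842] [342.49049881 172.39904988]
```

View pics/c1.png

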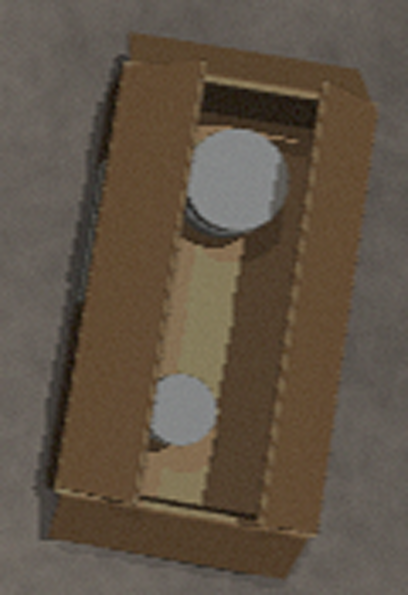

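View pics/c2.png

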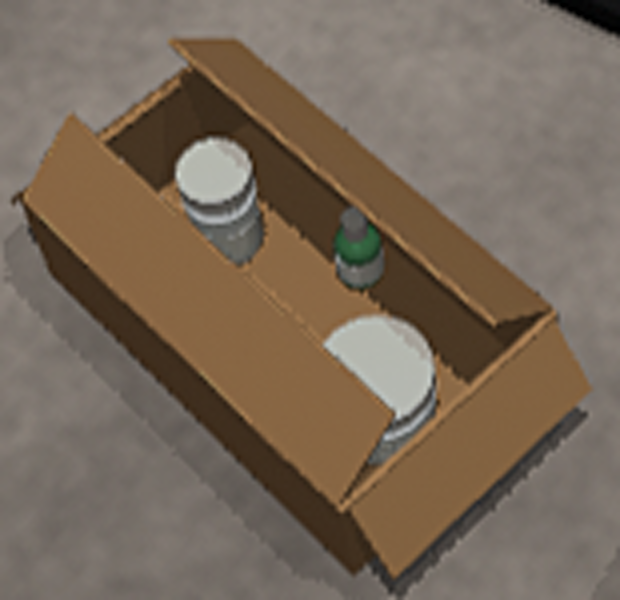

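The flap free edges and hinge corners are clear in both crops, so I'll triangulate them.

```bash
python3 - <<'E'
from h import *
np.set_printoptions(precision=1,suppress=True)
T=lambda x,y:(345+x/3.4,125+y/3.4); S=lambda x,y:(195+x/4,195+y/4)
P={}
for n,a,b in(("LE+",(205,65),(497,323)),("LE-",(137,503),(172,40)),("RE+",(325,85),(393,413)),("RE-",(262,525),(72,115)),
 ("LH+",(127,62),(553,312)),("LH-",(55,490),(240,40)),("RH+",(375,103),(342,508)),("RH-",(318,535),(22,200))):
    p,g=tri("top",T(*a),"scene",S(*b)); P[n]=p; print(n,p,g,onz("top",T(*a),86))
H={k:onz("top",T(*a),86)[:2] for k,a in (("LH+",(127,62)),("LH-",(55,490)),("RH+",(375,103)),("RH-",(318,535)))}
c=sum(H.values())/4; ax=H["LH+"]+H["RH+"]-H["LH-"]-H["RH-"]; print("carton",c,"yaw",np.arctan2(ax[1],ax[0]),"len",np.linalg.norm(ax)/2,"wid",np.linalg.norm(H["LH+"]+H["LH-"]-H["RH+"]-H["RH-"])/2)
for n,z,t,s in(("slim",80,(398.9,245.3),(247.9,237.2)),("wide",61,(413.6,177.2),(290.5,283.5)),("pad",30,(247.1,222.9),(342.5,172.4))):
    print(n,onz("top",t,z),onz("scene",s,z),tri("top",t,"scene",s))
print("vial",onz("top",(238,179),45))
print("dropper",tri("scene",S(352,222),"scene",S(352,222))[0] if 0 else onz("scene",S(352,218),62))
E
```

```text
LE+ [ 674.5 -181.6  123.1] 5.0843428690950585 [ 681.7 -190.2   86. ]
LE- [ 418.  -139.5  125.2] 4.546418212923572 [ 413.6 -146.4   86. ]
RE+ [ 662.  -252.2  124.3] 3.5894853073405266 [ 669.5 -263.9   86. ]
RE- [ 406.4 -210.5  125.2] 4.63185973113374 [ 401.4 -220.9   86. ]
LH+ [ 684.2 -141.5   85.3] 1.9964431349098355 [ 683.3 -142.1   86. ]
LH- [423.1 -95.5  80.5] 6.830615404523159 [420.9 -97.3  86. ]
RH+ [ 659.4 -294.1   84.5] 2.0591270685372414 [ 658.3 -294.3   86. ]
RH- [ 397.2 -253.1   84.3] 4.115524103430156 [ 395.9 -254.1   86. ]
carton [ 539.6 -197. ] yaw -0.1604091822708548 len 265.8789226449724 wid 156.49441447721807
slim [ 469.9 -175.7   80. ] [ 471.2 -173.2   80. ] (array([ 470.9, -174.6,   81.3]), np.float64(2.6142449009600113))
wide [ 615.5 -211.9   61. ] [ 615.7 -204.2   61. ] (array([ 616.3, -208.6,   68.1]), np.float64(5.337190081923496))
pad [516.  149.7  30. ] [518.6 147.5  30. ] (array([516.3, 150.8,  25.3]), np.float64(0.3970643836271519))
vial [611.5 169.5  45. ]
dropper [ 549.5 -145.5   62. ]
```

Geometry checks out: hinge spacing is 156 × 266 mm, the flap edges stand at z≈124, and the vial is 97 mm from the pad. Next I'll open the flaps.

```bash
cat >> h.py <<'E'
C=np.array([539.8,-197.]);yaw=-0.160
u=np.array([np.cos(yaw),np.sin(yaw)]);v=np.array([-u[1],u[0]])
R=np.array([[u[0],-v[0],0],[u[1],-v[1],0],[0,0,-1.]])
def W(x,y,z): return np.r_[C+x*u+y*v,z]
E
python3 - <<'E'
from h import *
manip.grip(0)
manip.move_to(W(5,0,200),R); print(manip.get_obs()["t"],manip.get_obs()["tool_pos"])
manip.line_to(W(5,0,105),velocity=200)
for y in(80,-80):
    manip.line_to(W(5,y,105),velocity=120); o=manip.get_obs(); print(o["t"],o["force"],o["tool_pos"]-W(5,y,105))
    if y>0: manip.line_to(W(5,60,107),velocity=200)
manip.line_to(W(5,-40,140),velocity=200);manip.line_to(W(5,0,220),velocity=250)
manip.move_to(W(-60,60,330),R) if manip.ik(W(-60,60,330),R) is not None else None
print(manip.get_obs()["t"])
for n in("top","scene"): cv2.imwrite(f"pics/{n}1.png",manip.camera(n)[:,:,::-1])
a=cv2.imread("pics/top1.png")[120:310,330:490];b=cv2.imread("pics/scene1.png")[190:350,190:350]
cv2.imwrite("pics/m1.png",np.hstack([cv2.resize(a,(400,475)),cv2.resize(b,(400,475))]))
E
```

```text
2.5333 [ 544.48983025 -198.62855646  200.04747192]
3.975 [ 0.23337523  0.33405415 -0.13136435] [-0.04148156  0.15260011  0.05340242]
5.5417 [ 0.32775851 -0.97949137  0.67741729] [ 0.01227436  0.1988594  -0.1386967 ]
7.0833
```

View pics/m1.png

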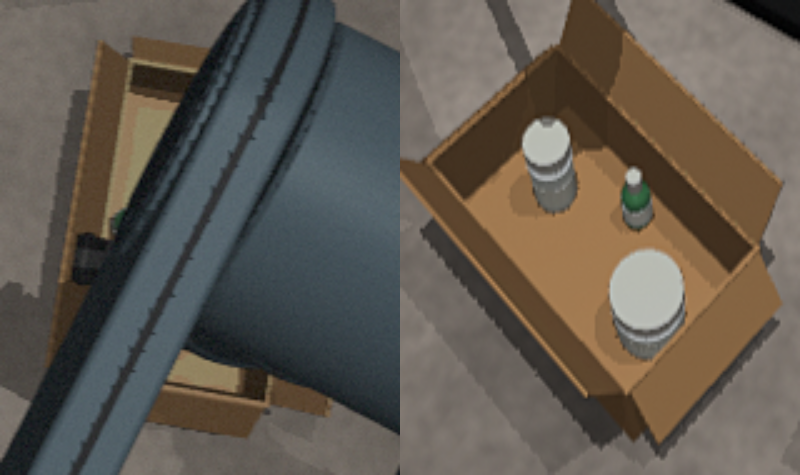

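Both flaps are now open past upright. The slim lid is at about (248,238) and the wide lid at (289,290) in scene pixels, both unobstructed. I'll compute the left flap angle and refine the lid positions.

```bash
python3 - <<'E'
from h import *
def loc(P): return np.r_[(P[:2]-C)@u,(P[:2]-C)@v,P[2]]
def onx(n,px,x):
    p,d=ray(n,px); U=np.r_[u,0]; return loc(p+d*((x-(p-np.r_[C,0])@U)/(d@U)))
print("L scene",onx("scene",(342.8,252.3),131))
print("L top",onx("top",(330+100/2.5,120+42/2.5),131))
print("R-,", onx("scene",(190.5,244.),-131))
im=cv2.imread("pics/scene1.png");g=cv2.cvtColor(im,cv2.COLOR_BGR2HSV)[230:320,230:320]
m=((g[...,1]<45)&(g[...,2]>165)).astype(np.uint8);k,_,st,ce=cv2.connectedComponentsWithStats(m)
for i in range(1,k):
    if st[i,4]>60:
        px=st[i,:2]+st[i,2:4]/2+230-.5;print(st[i],ce[i]+230,px,[loc(onz("scene",ce[i]+230,z)) for z in(80,62)], onz("scene",ce[i]+230,62))
E
```

```text
L scene [131.         110.87171941 128.59708734]
L top [131.         107.27532867 127.36123454]
R-, [-131.          -96.44516638  110.28331033]
[  9   1  19  15 203] [247.81773399 237.73891626] [248. 238.] [array([-70.49022078,  11.45385734,  80.        ]), array([-81.15154839,  17.35037375,  62.        ])] [ 462.44920777 -166.9423185    62.        ]
[ 44  44  29  27 624] [288.07051282 286.97596154] [288. 287.] [array([ 86.35465672, -10.21171074,  80.        ]), array([78.76888719, -4.74003264, 62.        ])] [ 616.80762101 -214.22880739   62.        ]
```

```bash
cat >> h.py <<'E'
def press(x,y,zs,zh):
    manip.line_to(W(x,y,zs+50),velocity=200); manip.line_to(W(x,y,zs),velocity=120)
    f0=manip.get_obs()["force"][2]; z=zs; L=[]
    while z>zh-4:
        z-=1; manip.line_to(W(x,y,z),velocity=20); o=manip.get_obs(); f=o["force"][2]-f0
        L.append((round(o["tool_pos"][2],1),round(f,1)))
        if abs(f)>22: break
    print(L,o["t"]); manip.line_to(W(x,y,zs+60),velocity=200)
E
python3 - <<'E'
from h import *
manip.move_to(W(77.5,-3,130),R)
press(77.5,-3,67,56)
press(-71,11,85,74)
E
```

```text
[(np.float64(66.9), np.float64(0.1)), (np.float64(65.1), np.float64(0.6)), (np.float64(63.9), np.float64(0.3)), (np.float64(62.9), np.float64(0.7)), (np.float64(62.0), np.float64(0.3)), (np.float64(61.5), np.float64(4.5)), (np.float64(60.7), np.float64(6.9)), (np.float64(59.8), np.float64(6.2)), (np.float64(58.8), np.float64(7.9)), (np.float64(57.9), np.float64(6.9)), (np.float64(56.9), np.float64(7.6)), (np.float64(56.1), np.float64(8.0)), (np.float64(56.0), np.float64(13.4)), (np.float64(55.9), np.float64(18.5)), (np.float64(55.9), np.float64(24.2))] 12.7333
[(np.float64(84.7), np.float64(-0.6)), (np.float64(83.2), np.float64(0.3)), (np.float64(81.9), np.float64(-0.2)), (np.float64(81.2), np.float64(2.1)), (np.float64(80.4), np.float64(4.3)), (np.float64(79.4), np.float64(4.5)), (np.float64(78.4), np.float64(5.1)), (np.float64(77.4), np.float64(4.8)), (np.float64(76.4), np.float64(5.3)), (np.float64(75.4), np.float64(5.1)), (np.float64(74.4), np.float64(5.6)), (np.float64(74.0), np.float64(9.4)), (np.float64(73.9), np.float64(18.6)), (np.float64(73.9), np.float64(25.3))] 18.225
```

Both lids bottomed at their home heights, 56 and 74 mm. I'll check the scene before grasping.

```bash
python3 - <<'E'
from h import *
manip.line_to(W(-71,11,200),velocity=250); manip.grip(66)
o=manip.get_obs();w=manip.camera("wrist");s=manip.camera("scene")
cv2.imwrite("pics/m2.png",np.hstack([cv2.resize(w,(480,300)),cv2.resize(s[180:360,180:360],(300,300))])[:,:,::-1])
c=manip.get_calibration("wrist");H=c["hand_eye"];Rw=np.array(o["tool_rot"])
c["position"]=np.array(o["tool_pos"])+Rw@H[:3,3];c["attitude"]=Rw@H[:3,:3]
g=cv2.cvtColor(w,cv2.COLOR_RGB2HSV);m=((g[...,1]<45)&(g[...,2]>150)).astype(np.uint8);k,_,st,ce=cv2.connectedComponentsWithStats(m)
for i in range(1,k):
    if st[i,4]>300:
        P=onz(c,ce[i],74);print(st[i],ce[i],P,(P[:2]-C)@u,(P[:2]-C)@v)
E
```

```text
[ 110    0   59   54 1783] [142.19854178  20.13180034] [642.87944313 -49.1223345   74.        ] 78.20323414238823 162.41129800474354
[ 301    0   72   66 3936] [336.46239837  29.09120935] [ 610.13621394 -210.26688881   74.        ] 71.55148634084183 -1.8915951311526167
[ 94  17  23  45 329] [105.99696049  41.22796353] [632.79893722 -12.42914671  74.        ] 62.40559080929256 197.0298059766182
[ 83  64  37  34 566] [98.37102473 80.21731449] [604.4230927    7.11719072  74.        ] 31.278095480350366 211.80569491794566
[   62   104   158   213 13959] [151.69431908 217.85572032] [467.87656752   7.77698835  74.        ] -103.6294773997648 190.70271763383258
[   0  140   87   81 5255] [ 42.57012369 180.39980971] [524.86087799 102.13108793  74.        ] -62.405337304858435 292.9302971815172
[302 168  38  23 414] [324.02898551 177.41062802] [ 482.60240255 -179.53913938   74.        ] -59.24886174458097 8.125219350528248
[   0  211   58   90 1949] [ 22.43304259 258.21549513] [443.94764339 168.16507886  74.        ] -152.80550710705086 345.22990322956804
[263 252  41  35 748] [279.62566845 264.3368984 ] [ 390.40273746 -114.38942645   74.        ] -160.65042206675793 57.75370816582785
[ 306  254   50   43 1208] [331.11423841 270.83692053] [ 372.69824197 -170.46793276   74.        ] -169.19445599854305 -0.4291717482776694
[ 505  278  135  122 7539] [591.7321926  346.19432285] [ 209.55635595 -480.736866     74.        ] -280.82108692372134 -332.72660052520564
[ 60 290  42  31 443] [ 79.67042889 307.3227991 ] [370.09391506 134.68728925  74.        ] -220.3823012866829 300.41347239164156
```

View pics/m2.png

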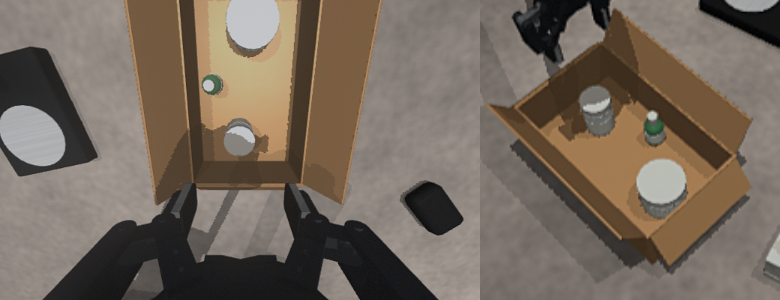

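The slim lid sits at about (319,184) in the full-resolution wrist image, which is carton-local roughly (-69, 10). The flaps stand open and everything is upright. I'll grasp now.

```bash
python3 - <<'E'
from h import *
x,y=-69,10.5
manip.line_to(W(x,y,110),velocity=200);manip.line_to(W(x,y,43),velocity=80)
print(manip.get_obs()["force"])
manip.grip(30,40); o=manip.get_obs();print(o["t"],o["gripper_width"],o["grasp_force"],o["force"])
manip.line_to(W(x,y,60),velocity=60);manip.line_to(W(x,y,240),velocity=180)
o=manip.get_obs();print(o["gripper_width"],o["grasp_force"],o["force"])
try:
    manip.line_to(np.array([516.5,149.7,240]),velocity=180)
except manip.MotionError as e: print(e)
manip.line_to(np.array([516.5,149.7,130]),velocity=150)
s=manip.camera("scene");cv2.imwrite("pics/m3.png",cv2.resize(s[60:260,200:440],(720,600))[:,:,::-1]);o=manip.get_obs();print(o["t"],o["gripper_width"],o["tool_pos"])
E
```

```text
[-0.03543926  0.04339382 -0.01824957]
21.7583 43.01986280252818 40.339885130524635 [0.37318553 0.70195208 5.30596088]
42.840933867565745 40.7015229575336 [ 0.86771662  0.16173855 -0.73095731]
26.25 42.93983893381632 [517.42476337 149.69655075 131.11750374]
```

View pics/m3.png

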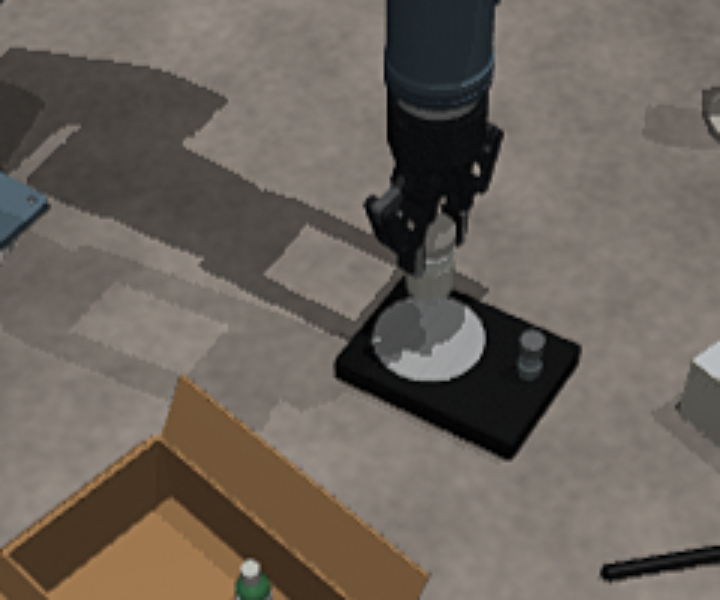

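The slim pot is held upright above the pad, with the vial clear. I'll lower it until it touches.

```bash
python3 - <<'E'
from h import *
P=lambda z:np.array([516.5,149.7,z])
manip.line_to(P(74),velocity=80); manip.sleep(.2); f0=manip.get_obs()["force"][2]; z=74
while z>64:
    z-=.7; manip.line_to(P(z),velocity=20); manip.sleep(.1); f=manip.get_obs()["force"][2]-f0; print(round(z,1),round(f,1))
    if f>4: break
manip.grip(64); manip.sleep(.3)
manip.line_to(P(z+60),velocity=80); manip.line_to(P(260),velocity=200)
manip.line_to(np.array([400,0,300.]),velocity=250); manip.sleep(.3)
a=manip.camera("top");s=manip.camera("scene");print(manip.get_obs()["t"])
cv2.imwrite("pics/m4.png",np.hstack([cv2.resize(a[120:310,200:480],(420,285)),cv2.resize(s[130:350,180:420],(380,348))[:285]] if 0 else [cv2.resize(a[120:310,200:480],(420,348)),cv2.resize(s[130:350,180:420],(380,348))])[:,:,::-1])
E
```

```text
73.3 -0.0
72.6 -0.6
71.9 0.4
71.2 -0.4
70.5 -1.0
69.8 0.8
69.1 6.5
33.425
```

View pics/m4.png

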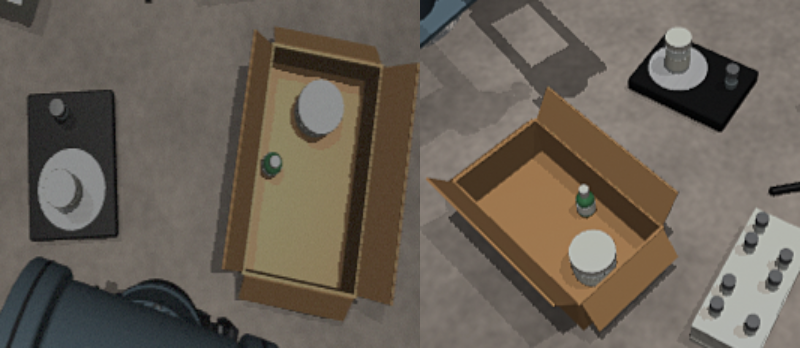

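The slim pot stands on the pad with its lid top at (61,188) in the top crop. Both flaps are open, and the wide pot, dropper and vial are upright. The pot touched down at the expected height, so the lid didn't slide in the grip.

```bash
python3 -c "
from workcell import manip
print(manip.hand_in())"
```

```text
the job is handed in; nothing more can be done
None
```

I finished the job and handed it in after about 33 s of robot time. Both flaps are open past upright, both lids are pressed home, and the slim pot stands upright on the pad. The wide pot is still standing in the carton, and the dropper and vial are upright. The hand-in returned no verdict.

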